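# Open the battery compartment of the gauge readout

### The job

Open the battery compartment of the gauge readout that lies face down: press the cover's snap tab in and, with it pressed, push the cover along its rails until it is right out of them and the batteries are bare. Leave it lying flat on the readout's back, not sticking out past the end of the case, and take the hand away. Only press and push with the fingertips: do not lift or tip the cover, and leave the fresh batteries, the V-block and the hex key beside the readout alone.

Things in the scene. Friction and masses are not known exactly. Their poses are not given: they have to be found in the camera images.
- readout: Gauge readout: grey case, local x -87 to +97, y +-67 mm, face down on a rubber mat, fixed. Origin on the plate under it, z up. Its flat back is 38 mm up; nothing on it but the cover is higher than 8 mm above the back. Two AA batteries lie in a well at the -x end (local x -62 to -24, y +-28 mm). At the +x end are three probe sockets.
- rail_mouth (a point): Point on the readout's back midway between the +x ends of the two rails (local x -14 mm). The rails run along local x, -80 to -14 mm, at y +-37 to +-48 mm, 8 mm high; their lips hold the cover down. The cover comes out here, along +x only, on to the plain back, free as far as the end of the case, 109 mm ahead. Rubber feet in the corners (3 mm high) are clear of its way.
- battery_cover: Loose dark grey plastic cover, 80 g: plate 51 x 86 x 3.2 mm (x, y, z). Origin on its underside, axes as the readout's; front edge 28 mm ahead (+x), rear end of the tab 38 mm behind. Seated: origin at x -40, y 0, z +38 mm of the readout. It is out of the rails when pushed 60 mm along +x; at 107 mm its front edge is at the end of the case. It slides with a few N.
- snap_tab (a joint): Press of the snap tab, rad: 0 up (locked), 0.15 fully in. A sprung tongue in the middle of the cover's -x end; at rest its two ears stand in notches of the rail lips. From 0.10 (3 mm down at the pad) the cover can be pushed. 2 N to start, 6 N fully in, then a hard stop. Let go before 10 mm of travel it locks again; later the rails keep it in; out of the rails it springs up 5 mm.
- tab_pad (a point): Middle of the top face of the tab's ribbed thumb pad, 24 mm long (x) by 30 mm wide (y), 51 mm above the plate at rest (slanting, rear end higher), 47 mm when pressed in (level). All round it is lower, save the ridge across its front (+x), 4 mm higher than the pad, whose rear face is 12 mm ahead of this point. Behind it (-x) wide fingertips may stick out freely.
- push_ridge (a point): Middle of the rear face of the ridge across the front of the thumb pad, 30 mm wide and 4 mm high: the face to push the cover by, along +x, with the tab held in. Moves with the tab.
- fresh_cell_1: Fresh battery, a cylinder 14.5 mm across and 50 mm high standing on its end beside the readout; origin at the centre of its foot. Leave alone.
- fresh_cell_2: Second fresh battery, like the first. Leave alone.
- v_block_1: Steel V-block 33 x 40 x 34 mm on the plate; origin under its centre. Leave alone.
- hex_key: Hex key 33 x 82 x 5 mm lying on the plate; origin under its centre. Leave alone.
Not all that is in view belongs to the job. What is meant by the battery_cover is not green or white, and is the larger of those in its own colour.

How it is judged:
By the outcome, as a careful person would: the job done as asked, in the order asked, and still so for the second after the job is handed in, with the robot touching nothing.
It also fails if it takes over 35 s, if anything falls off the work surface, if the arm or the gripper's body presses on something with over 40 N, if the wrist force passes 120 N, or if a joint passes its speed limit or range.

### The arm

A 6-joint arm with a two-finger parallel gripper is mounted at the origin on a cart in front of the work surface, level with it; the furniture and walls round the work are solid. World frame = base frame: x ahead of the robot, y to its left, z up, the work surface at z = 0. Lengths are in m, angles in rad, forces in N, time in s.
With the tool pointing down it reaches from about 0.325 to 0.75 m from the base axis. Payload 7.6 kg.
Tool frame: the origin (TCP) lies on the centre line of the jaws, within the pads' length; the fingertips stand 11 mm ahead of it and the grasp point (between the pads) lies 8 mm behind it; z points along the fingers, y is the line along which they close (so a half turn about z gives the same grasp; the last joint's range is limited). The gripper opens to 85 mm and grips with 20 to 120 N. Pads are 22 mm wide; open, the fingers measure 114 mm over their backs; the gripper's body (76 mm by 85 mm) begins 54 mm behind the grasp point. The pads swing forward as they close: fully open they stand 13 mm farther back than shut.
Start: joints at [-1.402, 0.052, 1.401, -0, 1.689, -0.07], TCP at [0.124, -0.51, 0.242] pointing down, gripper open.
Joint ranges: [-2.9, 2.9], [-0.91, 2.17], [0.12, 2.37], [-1.06, 4.2], [0.26, 2.73], [-2.93, 2.93]. Speed limits (rad/s): [2.57, 2.57, 3.01, 3.14, 3.14, 3.14].

### API

Orientations are given as a unit quaternion [x, y, z, w].
In Python, from bench import r gives the robot as it stands.
- The arm moves only by the shell command python3 -m jog 'ROWS' [FORCE]. ROWS is JSON, a list of rows, each an object of numbers: "x", "y", "z": the shift along the tool's x, y, z in cm; "twist": the turn about the tool's z in degrees; "hand": the opening in per cent of the stroke, from 0 (shut) to 100 (fully open). In form: [{"x": .., "y": .., "z": .., "twist": .., "hand": ..}, ...]. A call has 1 to 8 rows; each row shifts and turns the commanded pose from where the row before left it, along the tool's axes as they then stand; what a row does not reach is not made up. A row lasts 1/12 s, in which the tool goes at most 41.7 mm and 7.16 degrees, less where a joint would pass 70% of its speed; a pose out of reach is approached as far as the arm can. A call with a gripper value outside its range is refused whole. The fingers move at their own pace and stop on an object; FORCE is the grip in N (left out, the last holds). Time passes only in rows, so rows that do not move let the fingers close. It gives the time, the measured TCP pose, the force, the opening and the grip force at its end, in the units of the state.
- r.get_obs(): the state, without advancing time (a new reading comes with each control period).
- r.capture(name): name is "scene" or "top"; returns the picture (400x640x3 uint8, red, green, blue); there is no depth.
- r.get_calibration(name): a dict with "intrinsics" (3x3 intrinsics, pixels), "view" (4x4, takes a point from world to camera coordinates). Camera axes: x right, y down, z forward; pixel columns grow to the right and rows downward; lengths in m; the calibration is good to about 2 mm. A picture is of the moment at which its call begins. get_calibration takes no time and is no camera call.
- r.sign_off(): hands the job in; it is judged then, once.
Trained networks look in the newest picture that a camera, given by its name, has taken for a name from the list of things; names that differ only in an ending like _2 or _b are one class to them, and where a whole thing is asked for, a point or a joint stands for the part that bears it (a point fixed in the world has none). Each returns a list of dicts, best first, with "p" (0 to 1); they miss things now and then, are a little off and sometimes report something else, mostly with a low value. They report only what shows in the picture. A call takes as long as a camera call. They do not tell look-alikes from the thing itself.
- r.silhouettes(query, camera): "pixels" (400x640 bool, what is visible of it) and "extent" ([left, top, right, bottom] in pixels, round what is visible of it).
The state is a dict: "time": time; "joint_positions": joint angles; "joint_vel": joint speeds; "tau": joint torques, N m; "position": TCP position; "ee_rot": TCP orientation; "wrist_force": force on the tool from outside, world axes, zero at the start; "wrist_torque": the same for the moment, N m; "gripper_width": opening from 0.0 (shut) to 1.0 (fully open); "finger_force": force on a finger pad.
Only numpy, scipy, OpenCV 4.12 (cv2) and the standard library are available. Lean on these libraries where they do the work, as an engineer would, in place of code of your own. Each camera call takes 0.05 s, during which the arm holds its last target. There are 200 camera calls.

## Working session

There is one attempt and no reset: what is moved stays moved. The work goes in short steps, Python scripts to look and compute and a shell command to move; the robot and the scene stay as the last step left them, time stands still between calls to the robot, and variables do not carry over. Pictures are saved under pics/ and viewed, at most 10 in all, crops included, and the job is handed in when it is done.

```bash
mkdir -p pics
python3 - <<'E'
from bench import r
import cv2,numpy as np
for c in("top","scene"):
    im=r.capture(c); cv2.imwrite(f"pics/{c}0.png",im[:,:,::-1])
    for q in("battery_cover","readout","tab_pad","v_block_1","hex_key","fresh_cell_1"):
        for d in r.silhouettes(q,c)[:4]: 
            print(c,q,round(d["p"],2),d["extent"],d["pixels"].sum(),im[d["pixels"]].mean(0).round())
    k=r.get_calibration(c);print(k["intrinsics"].__repr__(),np.array(k["view"]).round(4).__repr__())
print(r.get_obs())
E
```

```text
top battery_cover 0.96 [352.9, 248.8, 381.5, 271.2] 604 [ 64. 169.  81.]
top battery_cover 0.72 [324.2, 140.7, 353.7, 166.1] 101 [108. 103.  94.]
top battery_cover 0.7 [283.3, 191.0, 313.0, 221.7] 833 [72. 73. 71.]
top battery_cover 0.6 [306.8, 267.6, 330.1, 299.0] 482 [68. 67. 65.]
top readout 0.67 [254.3, 141.9, 334.9, 240.4] 4671 [126. 131. 129.]
top tab_pad 0.83 [370.3, 170.5, 387.0, 207.6] 302 [217. 220. 213.]
top tab_pad 0.77 [283.0, 201.5, 318.2, 222.5] 353 [71. 72. 70.]
top tab_pad 0.72 [354.4, 249.0, 374.1, 260.0] 144 [ 63. 164.  80.]
top tab_pad 0.68 [306.9, 279.0, 320.5, 302.3] 187 [63. 63. 60.]
top v_block_1 0.62 [233.9, 213.8, 255.5, 230.4] 305 [180. 173. 159.]
top hex_key 0.4 [325.1, 143.6, 354.2, 165.0] 70 [110. 105.  96.]
top fresh_cell_1 0.51 [342.6, 191.8, 350.9, 202.5] 39 [150. 145. 142.]
top fresh_cell_1 0.51 [339.0, 173.5, 347.5, 187.5] 74 [136. 131. 126.]
array([[384.19381844,   0.        , 315.42440888],
       [  0.        , 384.19381844, 202.68683877],
       [  0.        ,   0.        ,   1.        ]]) array([[ 0.0203, -0.9997, -0.0161, -0.0284],
       [-0.
[... 1394 characters left out ...]
'joint_positions': array([-1.40230020e+00,  5.21838158e-02,  1.40069841e+00, -1.32314907e-05,
        1.68862327e+00, -7.02876561e-02]), 'joint_vel': array([ 0.00054923, -0.00047395, -0.00064191, -0.00083235, -0.00124646,
        0.00132657]), 'tau': array([-1.08353397e-03, -3.81460655e+01, -3.60254431e+01, -2.58373420e-04,
        1.42976251e-04,  1.10598515e-05]), 'position': array([ 0.12420076, -0.5101097 ,  0.24233261]), 'ee_rot': array([ 9.92881342e-01,  1.19107677e-01, -4.42290501e-06,  4.38481959e-05]), 'wrist_force': array([ 0.41191023, -0.98478131,  0.37999977]), 'wrist_torque': array([ 0.00969472,  0.01254574, -0.0237296 ]), 'finger_force': 0.0, 'gripper_width': 0.9974521477905309}
```

View pics/top0.png

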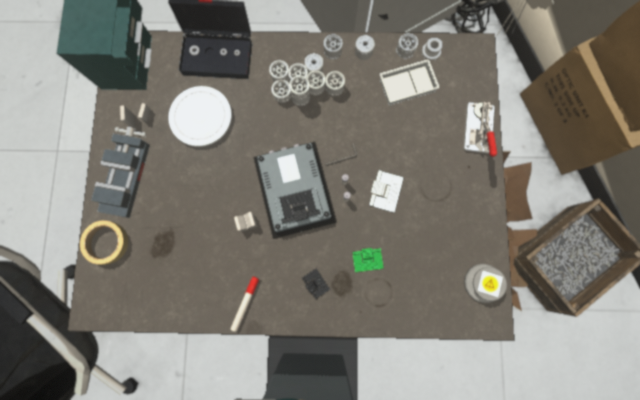

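View pics/scene0.png

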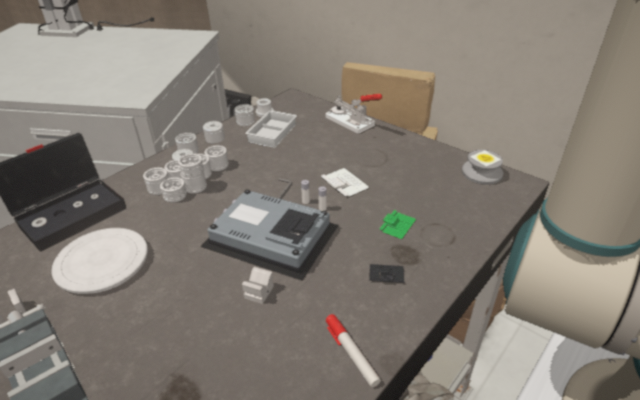

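Top picture: the readout is at about (295,190), with its sockets at the far end and the dark cover at (299,207). There are four cover candidates: dark grey in the readout (298,207), smaller dark grey on the table (316,283), green (368,260) and white (386,190). The one in the readout fits: it is dark grey and the larger of the two (833 px against 482 px). I'll fit its pose and check it in an enlarged crop.

```bash
cat > h.py <<'E'
import numpy as np,cv2
from bench import r
def proj(P,c):
    k=r.get_calibration(c);V=np.array(k["view"]);q=np.atleast_2d(P)@V[:3,:3].T+V[:3,3];q=q@np.array(k["intrinsics"]).T
    return q[:,:2]/q[:,2:]
def back(uv,z,c):
    k=r.get_calibration(c);V=np.array(k["view"]);uv=np.atleast_2d(uv)
    d=np.c_[uv,np.ones(len(uv))]@np.linalg.inv(k["intrinsics"]).T@V[:3,:3];o=-V[:3,:3].T@V[:3,3]
    return o+d*((z-o[2])/d[:,2])[:,None]
def w(p,L):
    L=np.atleast_2d(L)/1000;c,s=np.cos(p[2]),np.sin(p[2])
    return np.c_[p[0]+c*L[:,0]-s*L[:,1],p[1]+s*L[:,0]+c*L[:,1],L[:,2]]
def box(a,b,c,d,z):return [[a,c,z],[b,c,z],[b,d,z],[a,d,z]]
E
python3 - <<'E'
from h import *
from scipy.optimize import minimize
S={};im={}
for c in("top","scene"):
    im[c]=r.capture(c)
    ds=[d for d in r.silhouettes("readout",c)];S[c,"r"]=ds[0]["pixels"]
    ref=(298,207) if c=="top" else (292,225)
    S[c,"c"]=[d for d in r.silhouettes("battery_cover",c) if d["extent"][0]<ref[0]<d["extent"][2] and d["extent"][1]<ref[1]<d["extent"][3]][0]["pixels"]
def mask(P,c,k=4):
    h=cv2.convexHull((proj(P,c)*16).astype(np.int32)); m=np.zeros((400,640),np.uint8);cv2.fillPoly(m,[h],255,cv2.LINE_AA,4);return m/255.
def cost(p,which=("r","c"),cams=("top","scene")):
    e=0
    for c in cams:
        for t in which:
            M=w(p,box(-87,97,-67,67,38)+box(-87,97,-67,67,2)) if t=="r" else w(p,box(-63,-12,-43,43,41)+box(-78,-63,-15,15,50))
            m=mask(M,c);s=S[c,t];e+=1-np.minimum(m,s).sum()/np.maximum(m,s).sum()
    return e
y,x=np.nonzero(S["top","c"]);b=back([[x.mean(),y.mean()]],.042,"top")[0]
def fit(*a):
    best=None
    for th in(-.1,.1,.2,.3):
        p0=[b[0]+.04*np.cos(th),b[1]+.04*np.sin(th),th]
        f=minimize(cost,p0,args=a,method="Nelder-Mead",options=dict(initial_simplex=np.array(p0)+np.r_[[np.zeros(3)],np.diag([.01,.01,.1])]))
        if best is None or f.fun<best.fun:best=f
    return best
for a in [(("r","c"),("top","scene")),(("r",),("top","scene")),(("c",),("top","scene")),(("r","c"),("top",)),(("r","c"),("scene",))]:
    f=fit(*a);print(a,f.x.round(4),round(f.fun,3))
    if a==(("r","c"),("top","scene")):P=f.x
np.save("p.npy",P)
out=[]
for c,(x0,y0) in(("top",(240,135)),("scene",(195,170))):
    k=5;g=cv2.resize(im[c][y0:y0+120,x0:x0+150,::-1],None,fx=k,fy=k,interpolation=cv2.INTER_CUBIC)[:, :] if 0 else cv2.resize(im[c][y0:y0+120,x0:x0+150,::-1],None,fx=k,fy=k,interpolation=cv2.INTER_CUBIC)
    cv2.imwrite(f"pics/raw_{c}.png",g)
    for B,col in((box(-87,97,-67,67,38),(0,255,255)),(box(-63,-12,-43,43,41),(0,0,255)),(box(-80,-14,37,48,46),(255,0,0)),(box(-80,-14,-48,-37,46),(255,0,0)),(box(-78,-54,-15,15,51),(0,255,0))):
        q=(proj(w(P,B),c)+.5-[x0,y0])*k;cv2.polylines(g,[q.astype(np.int32)],True,col,1)
    out.append(g)
cv2.imwrite("pics/ov.png",cv2.resize(np.vstack(out),(600,960))[:, :]);cv2.imwrite("pics/ovt.png",out[0]);cv2.imwrite("pics/ovs.png",out[1])
E
```

```text
(('r', 'c'), ('top', 'scene')) [0.6158 0.0367 0.2702] 0.975
(('r',), ('top', 'scene')) [0.6105 0.0371 0.2672] 0.491
(('c',), ('top', 'scene')) [0.6173 0.0338 0.2621] 0.43Traceback (most recent call last):
  File "<stdin>", line 27, in <module>
  File "<stdin>", line 23, in fit
    res = _minimize_neldermead(fun, x0, args, callback, bounds=bounds,
                               **options)
    fxcc = func(xcc)
    fx = function(np.copy(x), *(wrapper_args + args))
  File "<stdin>", line 16, in cost
  File "<stdin>", line 10, in mask
  File "h.py", line 4, in proj
    k=r.get_calibration(c);V=np.array(k["view"]);q=np.atleast_2d(P)@V[:3,:3].T+V[:3,3];q=q@np.array(k["intrinsics"]).T
ValueError: time passes only in moves, steps and waits
```

```bash
sed -i 's/^from bench import r/from bench import r\nimport functools\ncal=functools.cache(lambda c:r.get_calibration(c))/; s/k=r.get_calibration(c)/k=cal(c)/' h.py
cat > ov.py <<'E'
from h import *
def ov(P,name,dx=0,extra=()):
    out=[]
    for c,(x0,y0) in(("top",(245,135)),("scene",(200,180))):
        im=r.capture(c);k=7 if c=="top" else 5
        w_,h_=(100,110) if c=="top" else (145,110)
        k=5.4
        g=cv2.resize(im[y0:y0+h_,x0:x0+w_,::-1],None,fx=k,fy=k,interpolation=cv2.INTER_CUBIC)
        for B,col in((box(-87,97,-67,67,38),(0,255,255)),(box(-63+dx,-12+dx,-43,43,41),(0,0,255)),(box(-80,-14,37,48,46),(255,0,0)),(box(-80,-14,-48,-37,46),(255,0,0)),(box(-78+dx,-54+dx,-15,15,51),(0,255,0)))[:5 if P is not None else 0]:
            q=(proj(w(P,B),c)+.5-[x0,y0])*k;cv2.polylines(g,[q.astype(np.int32)],True,col,1)
        out.append(g)
    g=np.hstack(out);s=800/g.shape[1];cv2.imwrite(name,cv2.resize(g,None,fx=s,fy=s,interpolation=cv2.INTER_AREA))
if __name__=="__main__":
    import sys
    ov(np.array([.6158,.0367,.2702]),"pics/ov1.png")
    ov(None,"pics/raw1.png")
E
python3 ov.py
```

```text
(no output)
```

View pics/ov1.png

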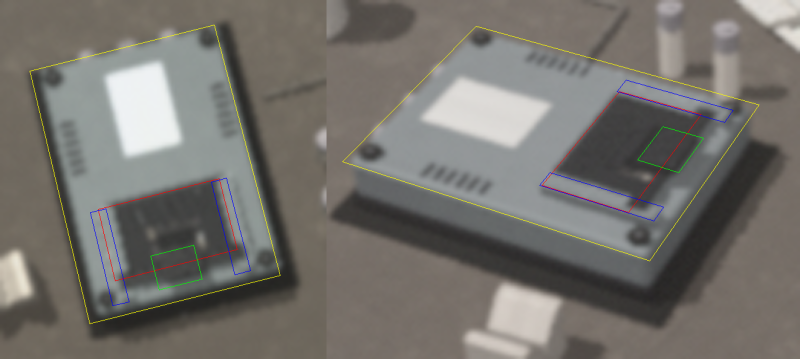

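View pics/raw1.png

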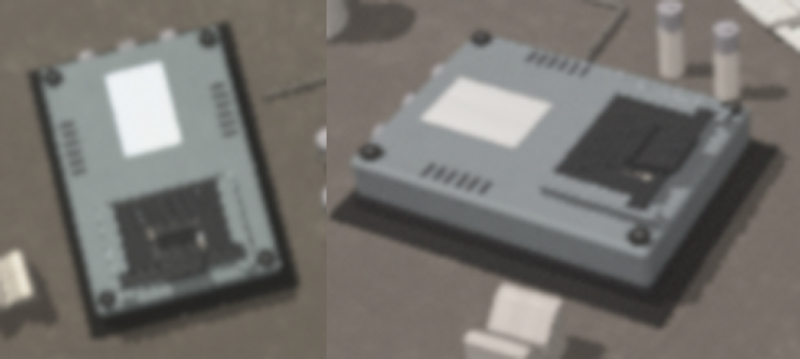

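The red outline confirms the target: the dark cover sits in the readout between the rails, and the tab faces the robot. The crop shows its front edge running (113,203)–(215,178). That puts the fit about 2 mm off, so the corrected pose is about (0.6175, 0.034, 0.265 rad). I'll move above the pad with the hand shut.

```bash
python3 -m jog '[{"twist":-1.5,"hand":0},{"x":2.5,"y":-1.8},{"x":2.5,"y":-1.8},{"x":2.5,"y":-1.8},{"x":2.5,"y":-1.8},{"x":2.5,"y":-1.8},{"x":2.5,"y":-1.8},{"x":2.5,"y":-1.8}]' 60
python3 -m jog '[{"x":2.5,"y":-1.8},{"x":2.5,"y":-1.8},{"x":2.5,"y":-1.8},{"x":2.5,"y":-1.8},{"x":2.5,"y":-1.8},{"x":2.5,"y":-1.8},{"x":2.5,"y":-1.8},{"x":2.5,"y":-1.8}]'
python3 -m jog '[{"x":2.5,"y":-1.8},{"x":2.5,"y":-1.8},{"x":2.5,"y":-1.8},{"x":2.5,"y":-1.8},{"x":2.5,"y":-1.8},{"x":2.5,"y":-1.8},{"x":2.5,"y":-1.8},{}]'
python3 - <<'E'
import numpy as np
from h import *
o=r.get_obs();q=o["ee_rot"];a=2*np.arctan2(q[1],q[0]);p=np.array([.6175,.034,.265])
t=w(p,[[-69,0,0]])[0];d=t-o["position"]
print(a,o["position"],"move cm",100*(d[0]*np.cos(a)+d[1]*np.sin(a)),100*(d[0]*np.sin(a)-d[1]*np.cos(a)),"z",100*(o["position"][2]-.011-.05),o["gripper_width"])
E
```

```text
0.23876764789882143 [ 0.12419789 -0.51013127  0.24232837] move cm 53.90209439544278 -41.02159127547256 z 18.132837148034632 1.0024670786735892$[0]: bad value
$[0]: bad value
$[0]: bad value
```

```bash
python3 -m jog '[{"x":0,"y":0,"z":0,"twist":-1.5,"hand":0},{"x":2.5,"y":-1.8,"z":0,"twist":0,"hand":0}]' 60
```

```text
time: 1.37
position: [0.1417, -0.4878, 0.2416]
ee_rot: [0.991, 0.131, -0.001, -0.0]
wrist_force: [-0.3, 1.0, -0.9]
gripper_width: 0.747
finger_force: 0.0
```

```bash
python3 -m jog '[{"x":2.5,"y":-1.8,"z":0,"twist":0,"hand":0},{"x":2.5,"y":-1.8,"z":0,"twist":0,"hand":0},{"x":2.5,"y":-1.8,"z":0,"twist":0,"hand":0},{"x":2.5,"y":-1.8,"z":0,"twist":0,"hand":0},{"x":2.5,"y":-1.8,"z":0,"twist":0,"hand":0},{"x":2.5,"y":-1.8,"z":0,"twist":0,"hand":0},{"x":2.5,"y":-1.8,"z":0,"twist":0,"hand":0},{"x":2.5,"y":-1.8,"z":0,"twist":0,"hand":0}]'
python3 -m jog '[{"x":2.5,"y":-1.8,"z":0,"twist":0,"hand":0},{"x":2.5,"y":-1.8,"z":0,"twist":0,"hand":0},{"x":2.5,"y":-1.8,"z":0,"twist":0,"hand":0},{"x":2.5,"y":-1.8,"z":0,"twist":0,"hand":0},{"x":2.5,"y":-1.8,"z":0,"twist":0,"hand":0},{"x":2.5,"y":-1.8,"z":0,"twist":0,"hand":0},{"x":2.5,"y":-1.8,"z":0,"twist":0,"hand":0},{"x":2.5,"y":-1.8,"z":0,"twist":0,"hand":0}]'
python3 -m jog '[{"x":2.5,"y":-1.8,"z":0,"twist":0,"hand":0},{"x":2.5,"y":-1.8,"z":0,"twist":0,"hand":0},{"x":2.5,"y":-1.8,"z":0,"twist":0,"hand":0},{"x":2.5,"y":-1.8,"z":0,"twist":0,"hand":0},{"x":0,"y":0,"z":0,"twist":0,"hand":0},{"x":0,"y":0,"z":0,"twist":0,"hand":0}]'
cat > t.py <<'E'
import sys
from h import *
o=r.get_obs();q=o["ee_rot"];a=2*np.arctan2(q[1],q[0]);p=np.array([.6175,.034,.265])
t=w(p,[[float(sys.argv[1]),0,0]])[0];d=t-o["position"]
print(a,o["position"],"move cm",100*(d[0]*np.cos(a)+d[1]*np.sin(a)),100*(d[0]*np.sin(a)-d[1]*np.cos(a)),"z",100*(o["position"][2]-.011-.05),o["gripper_width"],o["wrist_force"])
E
python3 t.py -69
```

```text
time: 2.03
position: [0.2996, -0.2936, 0.2425]
ee_rot: [0.991, 0.132, 0.0, 0.0]
wrist_force: [-0.2, -0.3, -0.7]
gripper_width: 0.003
finger_force: 0.0
time: 2.7
position: [0.455, -0.1021, 0.2425]
ee_rot: [0.991, 0.132, 0.0, 0.0]
wrist_force: [-0.3, -0.0, -0.2]
gripper_width: -0.001
finger_force: 0.0
time: 3.2
position: [0.5322, -0.0068, 0.2417]
ee_rot: [0.991, 0.133, -0.001, -0.0]
wrist_force: [-0.1, -0.6, -0.0]
gripper_width: -0.001
finger_force: 0.0
0.2672820524024324 [ 0.53219512 -0.0067762   0.24169922] move cm 2.4045522502906924 -1.695583414214002 z 18.06992157784673 -0.001162624909765307 [-0.05987525 -0.63255148 -0.04997446]
```

```bash
python3 -m jog '[{"x":2.4,"y":-1.7,"z":0,"twist":0,"hand":0},{"x":0,"y":0,"z":3,"twist":0,"hand":0},{"x":0,"y":0,"z":3,"twist":0,"hand":0},{"x":0,"y":0,"z":3,"twist":0,"hand":0},{"x":0,"y":0,"z":3,"twist":0,"hand":0},{"x":0,"y":0,"z":3,"twist":0,"hand":0},{"x":0,"y":0,"z":1,"twist":0,"hand":0},{"x":0,"y":0,"z":0,"twist":0,"hand":0}]'
python3 -m jog '[{"x":0,"y":0,"z":0,"twist":0,"hand":0},{"x":0,"y":0,"z":0.5,"twist":0,"hand":0},{"x":0,"y":0,"z":0,"twist":0,"hand":0}]'
python3 t.py -69
python3 -c "
from ov import *
ov(np.array([.6175,.034,.265]),'pics/ov2.png')"
```

```text
time: 3.87
position: [0.5486, 0.0141, 0.0796]
ee_rot: [0.991, 0.132, -0.003, -0.0]
wrist_force: [-0.3, 0.0, 0.3]
gripper_width: -0.001
finger_force: 0.0
time: 4.12
position: [0.5515, 0.0146, 0.0788]
ee_rot: [0.991, 0.132, 0.001, 0.0]
wrist_force: [0.1, 0.2, -0.7]
gripper_width: 0.0
finger_force: 0.0
0.26477346509624655 [0.55145223 0.01463736 0.07878214] move cm -0.018685294752632177 -0.13881786471468338 z 1.7782138582019977 9.44484553082791e-05 [ 0.13116427  0.19501324 -0.74252606]
```

View pics/ov2.png

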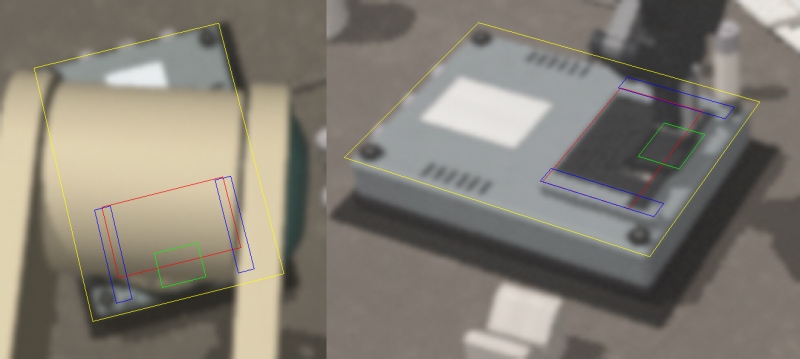

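The overlay fits the case in the scene view. I can't clearly make out the fingers near (670,145), so I'll project the tip and check where it should appear.

Run:
```python
from h import *
o=r.get_obs();p=o["position"]
im=r.capture("scene")
x0,y0=240,120
k=6;g=cv2.resize(im[y0:y0+100,x0:x0+120,::-1],None,fx=k,fy=k,interpolation=cv2.INTER_CUBIC)
for P,c in((p-[0,0,.011],(0,0,255)),(p,(0,255,0)),(p+[0,0,.062],(255,0,0)),(w([.6175,.034,.265],[-66,0,51])[0],(0,255,255))):
    q=proj(P,"scene")[0];print(q);cv2.circle(g,tuple(((q+.5-[x0,y0])*k).astype(int)),5,c,1)
cv2.imwrite("pics/tip.png",g)
```

```text
[306.73102767 216.72142123]
[306.51556969 211.68875534]
[305.22954632 181.6498313 ]
[305.17384428 224.0670386 ]
```

View pics/tip.png

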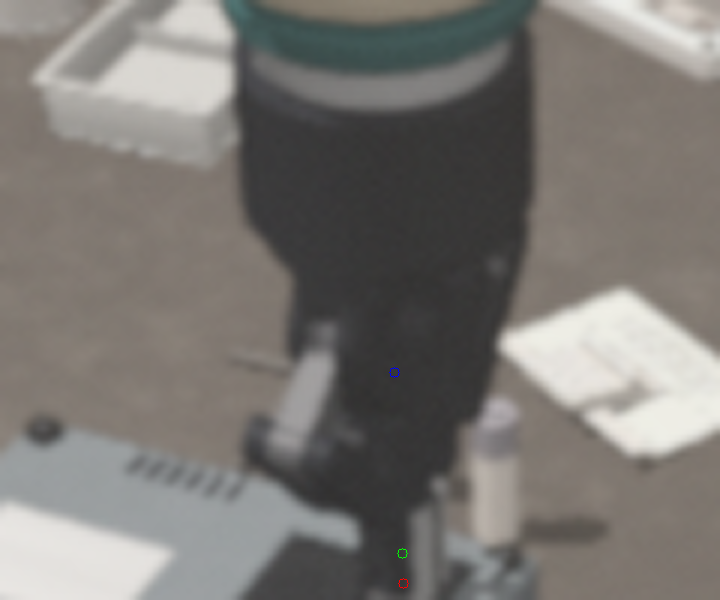

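The fingers are shut and the tip sits where it should, at (306,217) above the pad. Next I'll press down slowly.

```bash
python3 -m jog '[{"x":0,"y":-0.1,"z":0.5,"twist":0,"hand":0},{"x":0,"y":0,"z":0.5,"twist":0,"hand":0},{"x":0,"y":0,"z":0.3,"twist":0,"hand":0},{"x":0,"y":0,"z":0,"twist":0,"hand":0},{"x":0,"y":0,"z":0,"twist":0,"hand":0}]'
python3 -m jog '[{"x":0,"y":0,"z":0.3,"twist":0,"hand":0},{"x":0,"y":0,"z":0,"twist":0,"hand":0},{"x":0,"y":0,"z":0,"twist":0,"hand":0}]'
python3 -m jog '[{"x":0,"y":0,"z":0.2,"twist":0,"hand":0},{"x":0,"y":0,"z":0,"twist":0,"hand":0},{"x":0,"y":0,"z":0,"twist":0,"hand":0}]'
```

```text
time: 4.68
position: [0.5502, 0.0159, 0.0641]
ee_rot: [0.991, 0.132, -0.0, -0.0]
wrist_force: [-1.0, 0.4, -0.2]
gripper_width: -0.003
finger_force: 0.1
time: 4.93
position: [0.5504, 0.0157, 0.0614]
ee_rot: [0.991, 0.132, 0.0, 0.0]
wrist_force: [-1.6, -1.3, 2.5]
gripper_width: -0.001
finger_force: 1.6
time: 5.18
position: [0.5504, 0.0157, 0.0595]
ee_rot: [0.991, 0.132, 0.0, 0.0]
wrist_force: [-2.2, -1.4, 4.5]
gripper_width: -0.002
finger_force: 2.2
```

```bash
python3 -m jog '[{"x":0,"y":0,"z":0.15,"twist":0,"hand":0},{"x":0,"y":0,"z":0,"twist":0,"hand":0},{"x":0,"y":0,"z":0,"twist":0,"hand":0}]'
python3 -m jog '[{"x":0,"y":0,"z":0.08,"twist":0,"hand":0},{"x":0,"y":0,"z":0,"twist":0,"hand":0},{"x":0,"y":0,"z":0,"twist":0,"hand":0}]'
```

```text
time: 5.43
position: [0.5505, 0.0157, 0.0583]
ee_rot: [0.991, 0.132, 0.0, 0.0]
wrist_force: [-3.2, -2.1, 5.8]
gripper_width: 0.003
finger_force: 3.2
time: 5.68
position: [0.5505, 0.0158, 0.058]
ee_rot: [0.991, 0.132, 0.0, 0.0]
wrist_force: [-4.5, -1.3, 10.7]
gripper_width: 0.006
finger_force: 4.9
```

The tab is at its hard stop (10.7 N, tip at 47 mm). Now I'll push along +x.

```bash
python3 -m jog '[{"x":0.2,"y":0,"z":0,"twist":0,"hand":0},{"x":0.2,"y":0,"z":0,"twist":0,"hand":0},{"x":0.2,"y":0,"z":0,"twist":0,"hand":0},{"x":0,"y":0,"z":0,"twist":0,"hand":0}]'
python3 -m jog '[{"x":0.3,"y":0,"z":0,"twist":0,"hand":0},{"x":0.3,"y":0,"z":0,"twist":0,"hand":0},{"x":0,"y":0,"z":0,"twist":0,"hand":0}]'
```

```text
time: 6.02
position: [0.5565, 0.0173, 0.058]
ee_rot: [0.991, 0.132, 0.0, 0.0]
wrist_force: [-5.4, -1.4, 9.4]
gripper_width: 0.001
finger_force: 4.8
time: 6.27
position: [0.5625, 0.0189, 0.0581]
ee_rot: [0.991, 0.132, 0.0, 0.0]
wrist_force: [-4.1, -1.5, 9.6]
gripper_width: -0.004
finger_force: 4.6
```

```bash
python3 -m jog '[{"x":0.5,"y":0,"z":0,"twist":0,"hand":0},{"x":0.5,"y":0,"z":0,"twist":0,"hand":0},{"x":0.5,"y":0,"z":0,"twist":0,"hand":0},{"x":0.5,"y":0,"z":0,"twist":0,"hand":0},{"x":0,"y":0,"z":0,"twist":0,"hand":0}]'
python3 -c "
from ov import *
ov(np.array([.6175,.034,.265]),'pics/ov3.png',28)"
```

```text
time: 6.68
position: [0.5821, 0.0242, 0.058]
ee_rot: [0.991, 0.132, 0.001, 0.0]
wrist_force: [-2.4, -0.4, 9.0]
gripper_width: -0.0
finger_force: 4.3
```

View pics/ov3.png

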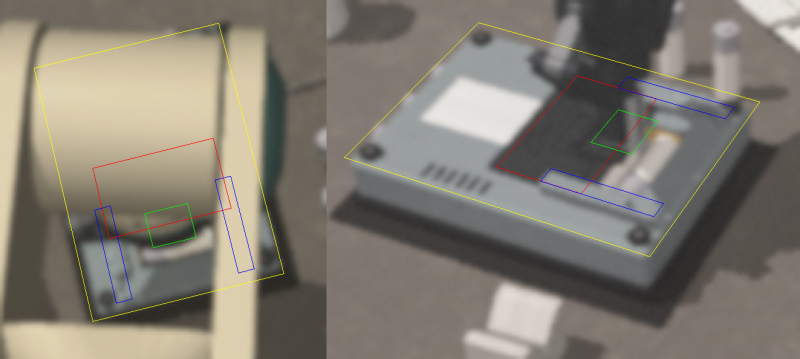

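The cover has moved: its front edge matches the outline drawn at 28 mm of travel, and the batteries are starting to show. I'll push another 50 mm with the tab still held level.

```bash
python3 -m jog '[{"x":0.5,"y":0,"z":0,"twist":0,"hand":0},{"x":0.5,"y":0,"z":0,"twist":0,"hand":0},{"x":0.5,"y":0,"z":0,"twist":0,"hand":0},{"x":0.5,"y":0,"z":0,"twist":0,"hand":0},{"x":0.4,"y":0,"z":0,"twist":0,"hand":0},{"x":0,"y":0,"z":0,"twist":0,"hand":0}]'
python3 -m jog '[{"x":0.4,"y":0,"z":0,"twist":0,"hand":0},{"x":0.4,"y":0,"z":0,"twist":0,"hand":0},{"x":0.4,"y":0,"z":0,"twist":0,"hand":0},{"x":0.4,"y":0,"z":0,"twist":0,"hand":0},{"x":0.4,"y":0,"z":0,"twist":0,"hand":0},{"x":0.4,"y":0,"z":0,"twist":0,"hand":0},{"x":0.2,"y":0,"z":0,"twist":0,"hand":0},{"x":0,"y":0,"z":0,"twist":0,"hand":0}]'
python3 t.py 12
python3 -c "
from ov import *
ov(np.array([.6175,.034,.265]),'pics/ov4.png',78)"
```

```text
time: 7.28
position: [0.6052, 0.0305, 0.058]
ee_rot: [0.991, 0.132, 0.001, 0.0]
wrist_force: [-2.1, -0.7, 7.6]
gripper_width: -0.002
finger_force: 4.0
time: 7.95
position: [0.63, 0.0373, 0.058]
ee_rot: [0.991, 0.132, 0.0, 0.0]
wrist_force: [-2.7, -1.4, 7.8]
gripper_width: -0.0
finger_force: 4.1
0.2649586036442827 [0.62999388 0.03725305 0.05803073] move cm -0.09097633715188161 -0.013273072918278686 z -0.29692688004553935 -0.0004551796071331655 [-2.72813606 -1.35091881  7.79388885]
```

View pics/ov4.png

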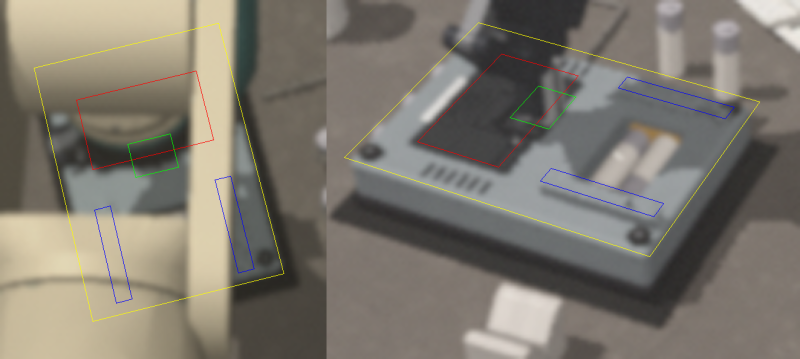

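The cover lies flat at about 78 mm, clear of the rails, and both batteries are bare. I'll lift fast and straight up.

```bash
python3 -m jog '[{"x":0,"y":0,"z":-4,"twist":0,"hand":0},{"x":0,"y":0,"z":-4,"twist":0,"hand":0},{"x":0,"y":0,"z":-3,"twist":0,"hand":0},{"x":-3,"y":0,"z":-2,"twist":0,"hand":0},{"x":-4,"y":0,"z":0,"twist":0,"hand":0},{"x":-4,"y":0,"z":0,"twist":0,"hand":0},{"x":-4,"y":0,"z":0,"twist":0,"hand":0},{"x":0,"y":0,"z":0,"twist":0,"hand":0}]'
python3 -c "
from ov import *
ov(np.array([.6175,.034,.265]),'pics/ov5.png',78)"
```

```text
time: 8.72
position: [0.4783, -0.0027, 0.1844]
ee_rot: [0.991, 0.132, -0.003, -0.0]
wrist_force: [0.5, -0.3, -0.3]
gripper_width: -0.001
finger_force: 0.0
```

View pics/ov5.png

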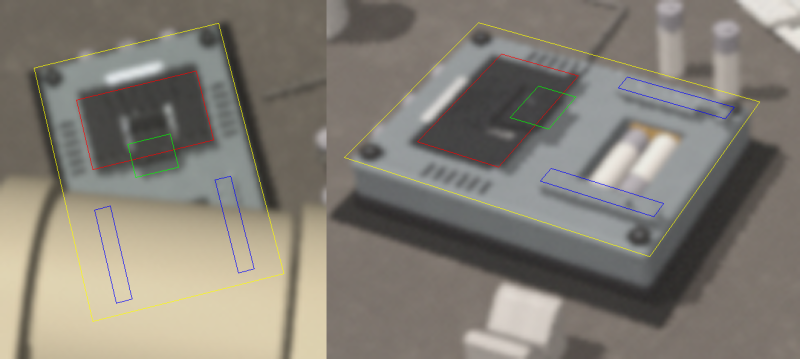

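The cover lies flat and square at about 78 mm, inside the case end, with the batteries bare, the other items undisturbed and the hand clear. I'll hand it in.

```bash
python3 -m jog '[{"x":0,"y":0,"z":0,"twist":0,"hand":0},{"x":0,"y":0,"z":0,"twist":0,"hand":0},{"x":0,"y":0,"z":0,"twist":0,"hand":0}]'; python3 -c "
from bench import r
print(r.sign_off())"
```

```text
time: 9.07
position: [0.4858, -0.0018, 0.187]
ee_rot: [0.991, 0.132, 0.0, 0.0]
wrist_force: [0.2, 0.2, -0.6]
gripper_width: -0.003
finger_force: 0.0
the job is handed in; nothing more can be done
None
```

The battery cover is out of its rails and lying flat on the readout's back, about 78 mm along and inside the case end; the batteries are bare, the hand is clear, and the job was handed in at about 9 s (no verdict came back).

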